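Centre the wobbly hardener bottle on the glue scale and tare it

ROBOT

A 6-joint arm with a two-finger parallel gripper is mounted at the origin on the work surface. World frame = base frame: x ahead of the robot, y to its left, z up, the work surface at z = 0. Lengths are in m, angles in rad, forces in N, time in s.
With the tool pointing down it reaches from about 0.275 to 0.825 m from the base axis. Payload 4.9 kg.
Tool frame: the origin (TCP) lies at the very end of the fingers, on their centre line; the grasp point (between the pads) lies 19 mm behind it; z points along the fingers, y is the line along which they close (so a half turn about z gives the same grasp; the last joint's range is limited). The gripper opens to 85 mm and grips with 20 to 120 N. Pads are 22 mm wide; open, the fingers measure 114 mm over their backs; the gripper's body (76 mm by 85 mm) begins 54 mm behind the grasp point. The pads swing forward as they close: fully open they stand 13 mm farther back than shut.
Start: joints at [-1.404, 0.326, -0.193, 1.052, 0, 1.437], TCP at [0.163, -0.525, 0.231] pointing down, gripper open.
Joint ranges: [-2.65, 2.65], [-0.97, 1.79], [-1.3, 1.35], [-1.93, 2.1], [-1.47, 1.37], [-3.14, 3.14]. Speed limits (rad/s): [2.57, 2.57, 3.14, 3.14, 3.14, 3.14].

INTERFACE

Orientations are given as a rotation vector (axis times angle).
In Python, from rig import state, capture, camera_info, hand_in gives the robot as it stands.
- The arm moves only by the shell command python3 -m creep 'ROWS' [FORCE]. ROWS is JSON, a list of rows, each a list of 5 numbers: the shift along the tool's x, y, z in mm, then the turn about the tool's z in rad, then the opening, from -1 (shut) to 1 (fully open), so that 0 is half open. In form: [[dx, dy, dz, yaw, hand], ...]. A call has 1 to 10 rows; each row shifts and turns the commanded pose from where the row before left it, along the tool's axes as they then stand; what a row does not reach is not made up. A row lasts 1/10 s, in which the tool goes at most 50 mm and 8.59 degrees, less where a joint would pass 70% of its speed; a pose out of reach is approached as far as the arm can. A call with a gripper value outside its range is refused whole. The fingers move at their own pace and stop on an object; FORCE is the grip in N (left out, the last holds). Time passes only in rows, so rows that do not move let the fingers close. It gives the time, the measured TCP pose, the force and the opening at its end, in the units of the state.
- state(): the state, without advancing time (a new reading comes with each control period).
- capture(name): name is "scene" or "top" or "wrist"; returns the picture (480x640x3 uint8, red, green, blue); there is no depth.
- camera_info(name): a dict with "fx", "fy", "cx", "cy" (pixels), "cam_to_world" (4x4, takes a point from camera to world coordinates); the wrist camera has in their place "T_tool_cam" (4x4, takes a point from camera to tool coordinates, whose origin is the TCP and whose axes are the flange's). Camera axes: x right, y up, looking along -z (the intrinsics and any distortion apply to the point x, -y, -z); pixel columns grow to the right and rows downward; lengths in m; the calibration is good to about 2 mm. The wrist camera is an equidistant fisheye: a pixel r from the principal point sees the ray r / f radians off the axis. A picture is of the moment at which its call begins: read the wrist's pose just before it. camera_info takes no time and is no camera call.
- hand_in(): hands the job in, once; it reports no verdict.
The state is a dict: "t": time; "joint_pos": joint angles; "qvel": joint speeds; "tau": joint torques, N m; "tcp_pos": TCP position; "ee_rot": TCP orientation; "contact_force": force on the tool from outside, world axes, zero at the start; "moment": the same for the moment, N m; "grip_width": opening from 0.0 (shut) to 1.0 (fully open).
Only numpy, scipy, OpenCV 4.12 (cv2) and the standard library are available. Lean on these libraries where they do the work, as an engineer would, in place of code of your own. Each camera call takes 0.05 s, during which the arm holds its last target. There are 200 camera calls.

TASK

The little brown hardener bottle has been set down near the edge of the weighing scale's round pan. Nudge it into the middle of the pan with light taps low on its side - never pinch, lift or tip it over - and once it stands still there, press the blue tare key right down and let it go, so that the hardener can be weighed out of the bottle. Do not press the red power key, and leave the things around the scale where they are.

Things in the scene. Friction and masses are not known exactly. Their poses are not given: they have to be found in the camera images.
- bottle: Loose brown glass bottle, white/orange label, black cap, upright on the pan. 60 mm tall; 30 mm diameter from 5 to 40 mm up, foot only 22 mm across, cap 19 mm across. About 60 g (x 0.7 to 1.4); friction on the pan about 0.4 (x 0.8 to 1.2). Pushed below 20 mm above the pan it slides and stops when the push stops; pushed near the cap it topples. Origin: centre of underside, z up its axis.
- pan_center (a point): Centre of the top of the scale's round metal pan: the bottle's underside must come here. The pan is fixed, flat, 96 mm in diameter, its top 60 mm above the table and 17 mm above the scale's case under it; turned grooves 42 mm and 86 mm in diameter ring its centre. z up; its yaw means nothing.
- scale: Bench scale with a white case 205 mm (its x) by 150 mm (its y) and 43 mm high, fixed on the table. Origin: centre of its underside; its x points from the key and display half to the pan half: the pan's centre is at x = +42 mm, the display between the keys at x = -64 mm; z up.
- tare_top (a point): Centre of the top of the blue tare key, 26 x 26 mm, on the scale's case at scale x = -64 mm, y = -55 mm; 49 mm above the table when up, standing 6 mm proud of the case. Pressed straight down.
- tare_key (a joint): Travel of the blue tare key: 0 up, 0.003 m fully down. Springs back; needs about 0.9 N to start and 3 N to be fully down.
- power_top (a point): Centre of the top of the red power key, same size and height, at scale x = -64 mm, y = +55 mm. Not to be pressed.
- power_key (a joint): Travel of the red power key: 0 up, 0.003 m fully down. Same spring.
- spool: Loose bystander: teal thread spool standing beside the scale, 42 mm in diameter at the foot, 72 mm tall. Origin: centre of its underside.
- jar: Loose bystander: small brass-coloured jar with a steel lid, 48 mm in diameter, 62 mm tall, beside the scale. Origin: centre of its underside.
- tin: Loose bystander: green and steel glue tin, 52 mm in diameter, 70 mm tall, beside the scale. Origin: centre of its underside.
- screwdriver: Loose bystander: yellow-handled screwdriver 190 mm long lying on the table to the -y side of the scale, handle to its own -x. Origin: underside, at the middle of its length.
Mind the look-alikes: they are no part of the job. Leave any yellow look-alike of the bottle alone.

How it is judged:
On the way, in this order (a step that is already met when the one before it is completed fails the run):
1. the bottle stands still and upright in the middle of the pan, untouched (horizontal distance between bottle and pan_center below 0.006 m and angle between bottle's own z axis and vertical below 0.06 rad and linear speed of bottle below 0.01 m/s and contact force between each of the arm, the fingers and bottle below 0.02 N and value of joint tare_key below 0.001 m), for 0.3 s.
2. the blue tare key is pressed right down with the bottle standing in the middle (value of joint tare_key above 0.0024 m and horizontal distance between bottle and pan_center below 0.006 m and angle between bottle's own z axis and vertical below 0.06 rad), for 0.05 s.
At the end, for the whole second after the job is handed in: The bottle stands upright (within 0.06 rad) and still on the pan, its centre within 6 mm of the pan's centre; the tare key was pressed at least 2.4 of its 3 mm after the bottle stood there untouched, and is up again (horizontal distance between bottle and pan_center below 0.006 m and angle between bottle's own z axis and vertical below 0.06 rad and z of bottle in the frame of pan_center between -0.003 and 0.003 m and linear speed of bottle below 0.01 m/s and value of joint each of tare_key, power_key below 0.001 m).
It fails at once if the bottle is tipped over (more than 0.35 rad) (angle between bottle's own z axis and vertical above 0.35 rad).
It fails at once if the bottle is lifted off the pan or knocked off it (its underside 8 mm above or below the pan's top) (z of bottle in the frame of pan_center above 0.008 m or z of bottle in the frame of pan_center below -0.008 m).
It fails at once if the bottle is pinched or struck hard (more than 8 N) (contact force between any of the fingers, the arm and bottle above 8 N).
It fails at once if the red power key is pressed (value of joint power_key above 0.0015 m).
It fails at once if a thing beside the scale is moved (more than 10 mm) (distance of any of spool, jar, tin, screwdriver from where it was at the start of the episode above 0.01 m).
It also fails if it takes over 64 s, if anything falls off the work surface, if the arm or the gripper's body presses on something with over 40 N, if the wrist force passes 120 N, or if a joint passes its speed limit or range.

## Working session

There is one attempt and no reset: what is moved stays moved. The work goes in short steps, Python scripts to look and compute and a shell command to move; the robot and the scene stay as the last step left them, time stands still between calls to the robot, and variables do not carry over. Pictures are saved under pics/ and viewed, on a budget of 10 in all, crops included, one or two more only if the job needs it, and the job is handed in when it is done.

```bash
mkdir -p pics; python3 - <<'E'
from rig import *
import cv2,numpy as np
for n in ["scene","top"]:
    cv2.imwrite(f"pics/{n}0.png",cv2.cvtColor(capture(n),cv2.COLOR_RGB2BGR))
    c=camera_info(n);print({k:(np.round(v,4).tolist() if k=="cam_to_world" else v) for k,v in c.items()})
print(camera_info("wrist"))
s=state();print(s)
E
```

```text
{'fx': 601.9254416847684, 'fy': 601.9254416847684, 'cx': 315.4665549218281, 'cy': 231.63956900922844, 'cam_to_world': [[0.5403, -0.5789, 0.6107, 1.2225], [0.8415, 0.3765, -0.3875, -0.403], [-0.0056, 0.7232, 0.6906, 0.7746], [0.0, 0.0, 0.0, 1.0]]}
{'fx': 565.8403861415204, 'fy': 565.8403861415204, 'cx': 311.56477690501794, 'cy': 230.78765847835166, 'cam_to_world': [[0.0274, 0.9919, -0.1242, 0.437], [-0.9996, 0.027, -0.0046, 0.0038], [-0.0012, 0.1243, 0.9922, 1.02], [0.0, 0.0, 0.0, 1.0]]}
{'fx': 371.64829954431775, 'fy': 371.64829954431775, 'cx': 318.4479808517139, 'cy': 247.79218820104307, 'T_tool_cam': array([[ 1.16421472e-03,  9.47222395e-01,  3.20575074e-01,
         8.30318602e-02],
       [ 9.99999144e-01, -1.29410478e-03,  1.92127573e-04,
        -6.52080914e-04],
       [ 5.96845276e-04,  3.20574576e-01, -9.47223091e-01,
        -1.42984932e-01],
       [ 0.00000000e+00,  0.00000000e+00,  0.00000000e+00,
         1.00000000e+00]])}
{'t': 0.1, 'joint_pos': array([-1.40421681e+00,  3.26877580e-01, -1.93490423e-01,  1.05201253e+00,
        2.09149364e-05,  1.43660463e+00]), 'qvel': array([ 7.70118507e-04, -1.02066764e-03,  3.83386676e-03, -1.16217126e-03,
        2.27050885e-05,  1.15159393e-03]), 'tau': array([ 6.15393983e-04, -4.44236720e+01,  2.63039571e+01,  7.86902237e-03,
       -5.98076622e-05,  3.40174523e-06]), 'tcp_pos': array([ 0.16287413, -0.5247761 ,  0.23057341]), 'ee_rot': array([-3.10456824e+00, -4.70434119e-01,  7.44368451e-06]), 'contact_force': array([-0.36247575,  0.46931757, -0.34687014]), 'moment': array([ 0.05905454,  0.00785712, -0.02060931]), 'grip_width': 0.9985784244328758}
```

View pics/top0.png

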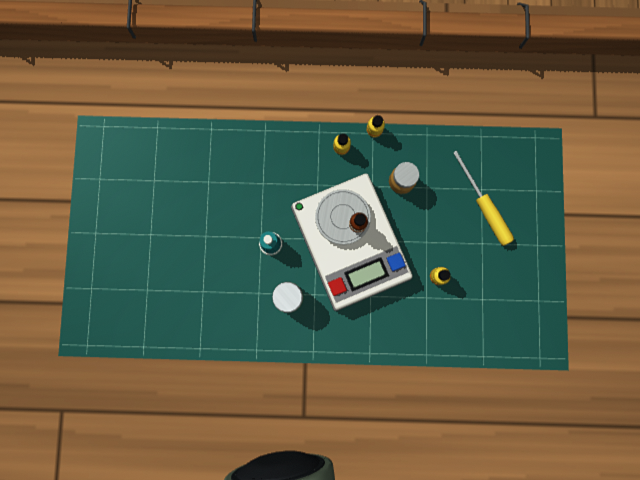

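View pics/scene0.png

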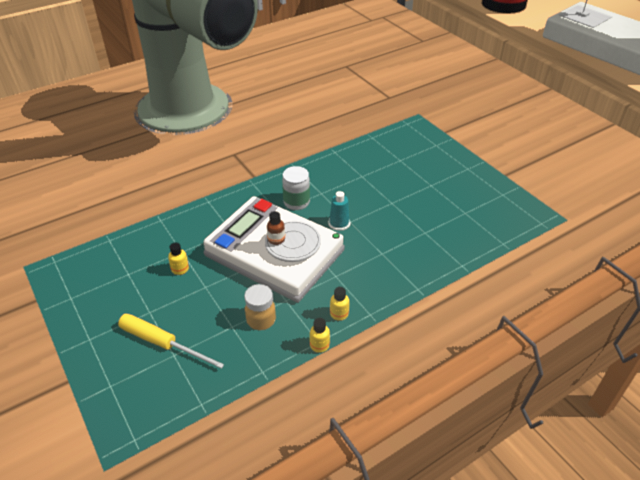

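Top: pan centre ~(343,216), bottle cap ~(359,221), blue key ~(396,261), red key ~(337,286), jar (405,175), spool (269,243), tin (287,297). The three yellow bottles are look-alikes.

```bash
cat > h.py <<'E'
from rig import *
import cv2,numpy as np
from scipy.spatial.transform import Rotation as R
def ray(n,u,v,M=None):
    c=camera_info(n);x=(u-c["cx"])/c["fx"];y=(v-c["cy"])/c["fy"]
    if n=="wrist":
        r=np.hypot(x,y)+1e-12;d=np.array([np.sin(r)*x/r,-np.sin(r)*y/r,-np.cos(r)])
    else: M=c["cam_to_world"];d=np.array([x,-y,-1])
    return M[:3,3],M[:3,:3]@d
def at(n,u,v,z,M=None):
    o,d=ray(n,u,v,M);return (o+d*(z-o[2])/d[2])[:2]
def pix(n,p,M=None):
    c=camera_info(n)
    if n!="wrist": M=c["cam_to_world"]
    q=M[:3,:3].T@(np.array(p)-M[:3,3]);x,y,z=q[0],-q[1],-q[2]
    if n=="wrist":
        r=np.hypot(x,y);k=np.arctan2(r,z)/r
    else:k=1/z
    return np.array([c["cx"]+c["fx"]*x*k,c["cy"]+c["fy"]*y*k])
def wristM(s):
    T=np.eye(4);T[:3,:3]=R.from_rotvec(s["ee_rot"]).as_matrix();T[:3,3]=s["tcp_pos"]
    return T@camera_info("wrist")["T_tool_cam"]
E
python3 - <<'E'
from h import *
im=cv2.imread("pics/top0.png")
for nm,u,v,z in [("pan",343,216,.06),("cap",359.5,220.5,.12),("blue",396.5,261,.049),("red",337,286,.049),("spool",268,240,.07),("jar",406,174,.062),("tin",287.5,296.5,.07),("yel",443,274,.06),("yel",342,140,.06)]:
    print(nm,at("top",u,v,z).round(4))
im=cv2.imread("pics/top0.png")
hsv=cv2.cvtColor(im,cv2.COLOR_BGR2HSV)
for nm,lo,hi in [("blue",(105,150,100),(125,255,255)),("red",(0,200,120),(5,255,255))]:
    m=cv2.inRange(hsv,lo,hi);m[:230]=0;m[310:]=0;m[:,:300]=0;m[:,430:]=0
    ys,xs=np.nonzero(m);print(nm,len(xs),xs.mean(),ys.mean(),at("top",xs.mean(),ys.mean(),.049))
s=state();print(R.from_rotvec(s["ee_rot"]).as_matrix().round(3))
cv2.imwrite("pics/topc.png",cv2.resize(im[165:315,255:455],None,fx=4,fy=4,interpolation=cv2.INTER_CUBIC))
E
```

```text
pan [ 0.5842 -0.045 ]
cap [ 0.5684 -0.0686]
blue [ 0.5102 -0.139 ]
red [ 0.4647 -0.0378]
spool [0.5382 0.0813]
jar [ 0.6602 -0.1522]
tin [0.4444 0.0453]
yel [ 0.4895 -0.2163]
yel [ 0.7182 -0.0405]
blue 209 395.55023923444975 261.4976076555024 [ 0.5093395  -0.13736037]
red 192 336.9739583333333 286.3229166666667 [ 0.4641478 -0.0377238]
[[ 0.955  0.296 -0.   ]
 [ 0.296 -0.955  0.002]
 [ 0.    -0.002 -1.   ]]
```

View pics/topc.png

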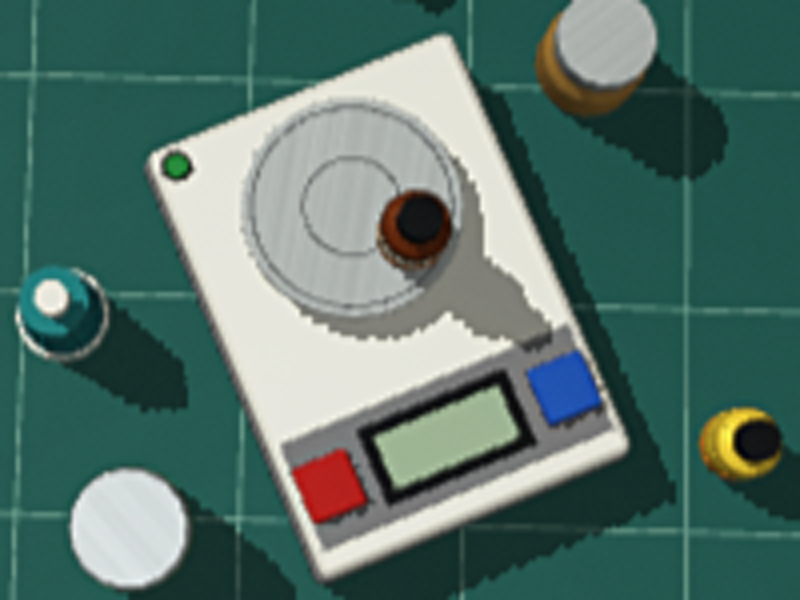

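```bash
python3 -m creep '[[0,0,0,-0.134,-0.53],[0,0,0,-0.134,-0.53],[0,0,0,-0.134,-0.53],[0,0,0,-0.134,-0.53],[0,0,0,-0.134,-0.53],[0,0,0,-0.134,-0.53],[30,9,0,0,-0.53],[30,9,0,0,-0.53],[30,9,0,0,-0.53],[30,9,0,0,-0.53]]' 20
python3 -m creep '[[40,11.5,0,0,-0.53],[40,11.5,0,0,-0.53],[40,11.5,0,0,-0.53],[40,11.5,0,0,-0.53],[40,11.5,0,0,-0.53],[40,11.5,0,0,-0.53],[40,11.5,0,0,-0.53],[40,11.5,0,0,-0.53],[40,11.5,0,0,-0.53],[0,0,0,0,-0.53]]'
cat > loc.py <<'E'
from h import *
import sys
P=np.array([.583,-.0445,.06])
s=state();M=wristM(s);im=cv2.cvtColor(capture("wrist"),cv2.COLOR_RGB2BGR)
Rm=R.from_rotvec(s["ee_rot"]).as_matrix()
print("tcp",s["tcp_pos"].round(4),"yaw",np.arctan2(Rm[1,0],Rm[0,0]).round(4),"grip",round(s["grip_width"],3),"t",s["t"],"tilt",Rm[:,2].round(3))
cv2.imwrite(f"pics/{sys.argv[1]}.png",im);np.save(f"pics/{sys.argv[1]}.npy",M)
E
python3 loc.py w1
```

```text
t: 1.1
tcp_pos: [0.2495, -0.4331, 0.2308]
ee_rot: [-2.674, -1.647, -0.0]
contact_force: [-0.1, -0.1, 1.4]
grip_width: 0.233
t: 2.1
tcp_pos: [0.5056, -0.1557, 0.2309]
ee_rot: [-2.669, -1.656, -0.002]
contact_force: [0.3, -0.8, -0.3]
grip_width: 0.235
tcp [ 0.5056 -0.1557  0.2309] yaw 1.111 grip 0.235 t 2.1 tilt [ 0.001  0.001 -1.   ]
```

View pics/w1.png

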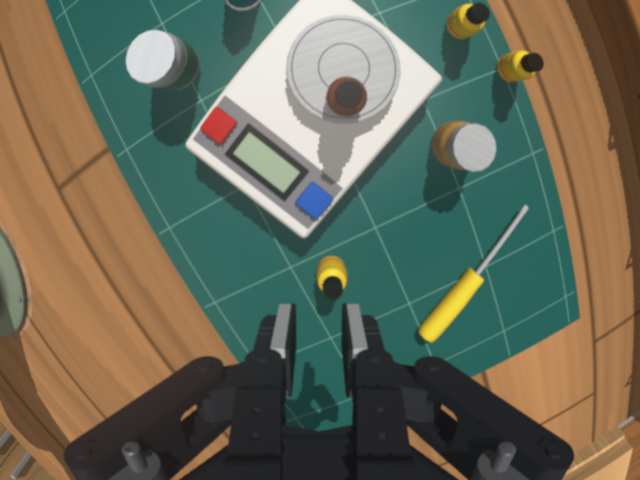

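Wrist view: pan groove centre ~(344,66), cap ~(349,95), blue key (314,201), red key (218,125); the bottle lies straight ahead of the fingers, tips near (285,305)/(353,305).

```bash
python3 - <<'E'
from h import *
M=np.load("pics/w1.npy");im=cv2.imread("pics/w1.png")
# groove/pan via projected circle fit: nudge with pixel centres of opposite rim points
a=[at("wrist",*p,.06,M) for p in [(287,70),(400,70),(343,15)]]
A=np.array([[2*p[0],2*p[1],1] for p in a]);b=[p@p for p in a];x=np.linalg.solve(A,b);print("pan rim fit",x[:2],np.sqrt(x[2]+x[:2]@x[:2]))
a=[at("wrist",*p,.06,M) for p in [(318.5,66),(371,66),(344,43)]]
A=np.array([[2*p[0],2*p[1],1] for p in a]);b=[p@p for p in a];x=np.linalg.solve(A,b);print("groove fit",x[:2],np.sqrt(x[2]+x[:2]@x[:2]))
print("cap",at("wrist",349,95,.12,M))
hsv=cv2.cvtColor(im,cv2.COLOR_BGR2HSV)
for nm,lo,hi in [("blue",(105,150,100),(125,255,255)),("red",(0,200,120),(5,255,255))]:
    m=cv2.inRange(hsv,lo,hi);n,l,st,c=cv2.connectedComponentsWithStats(m);i=1+st[1:,4].argmax();print(nm,c[i],at("wrist",*c[i],.049,M))
s=state();T=M@np.linalg.inv(camera_info("wrist")["T_tool_cam"])
for y in(-.01,.01):
  for x in (-.011,.011):
    for z in(-.012,-.006,0): print(x,y,z,pix("wrist",(T@[x,y,z,1])[:3],M).round(1))
E
```

```text
pan rim fit [ 0.58385287 -0.04467404] 0.047051490724079076
groove fit [ 0.58443516 -0.04515852] 0.02181547150567251
cap [ 0.57054046 -0.07013864]
blue [313.71982759 200.3045977 ] [ 0.50992116 -0.13728691]Traceback (most recent call last):
  File "<stdin>", line 11, in <module>
ValueError: attempt to get argmax of an empty sequence
```

```bash
python3 -m creep '[[22,6,0,0.02,-0.53],[22,6,0,0,-0.53],[19.7,6.2,0,0,-0.53],[0,0,20,0,-0.53],[0,0,25,0,-0.53],[0,0,25,0,-0.53],[0,0,20,0,-0.53],[0,0,10,0,-0.53],[0,0,0,0,-0.53],[0,0,0,0,-0.53]]'; python3 loc.py w2; python3 - <<'E'
from h import *
M=np.load("pics/w2.npy");T=M@np.linalg.inv(camera_info("wrist")["T_tool_cam"])
for x in (-.011,.011):
    for z in(-.012,-.006,0): print(x,z,pix("wrist",(T@[x,-.01,z,1])[:3],M).round(1),pix("wrist",(T@[x,.01,z,1])[:3],M).round(1))
cv2.imwrite("pics/s2.png",cv2.resize(cv2.cvtColor(capture("scene"),cv2.COLOR_RGB2BGR)[120:320,160:400],None,fx=3,fy=3))
E
```

```text
t: 3.15
tcp_pos: [0.5489, -0.1117, 0.1319]
ee_rot: [2.691, 1.62, 0.0]
contact_force: [-0.5, 0.1, -0.1]
grip_width: 0.239
tcp [ 0.5489 -0.1117  0.1319] yaw 1.084 grip 0.239 t 3.15 tilt [ 0. -0. -1.]
-0.011 -0.012 [295.3 358.5] [342.  358.6]
-0.011 -0.006 [296.1 350.7] [341.3 350.7]
-0.011 0 [296.8 343.3] [340.6 343.4]
0.011 -0.012 [293.8 314.1] [343.7 314.2]
0.011 -0.006 [294.7 307.2] [342.8 307.2]
0.011 0 [295.5 300.7] [342.  300.7]
```

View pics/w2.png

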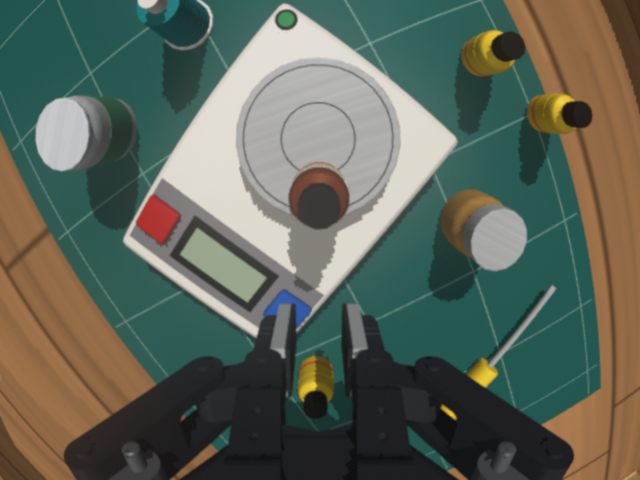

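View pics/s2.png

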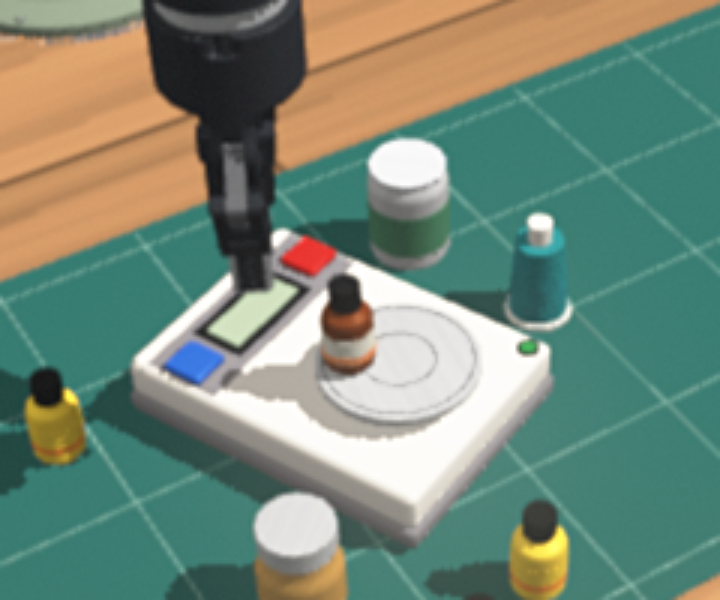

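Bottle and pan centre both lie on the tool's x line (column ~319); tips are ~5 mm behind the TCP. Descend, then push slowly.

```bash
python3 -m creep '[[0,0,15,0,-0.53],[0,0,20,0,-0.53],[0,0,20,0,-0.53],[0,0,8,0,-0.53],[0,0,3,0,-0.53],[0,0,0,0,-0.53],[4,0,0,0,-0.53],[4,0,0,0,-0.53],[3,0,0,0,-0.53],[1,0,0,0,-0.53]]' && for i in 1; do python3 -m creep '[[1.5,0,0,0,-0.53],[1.5,0,0,0,-0.53],[1.5,0,0,0,-0.53],[1.5,0,0,0,-0.53],[1.5,0,0,0,-0.53],[1.5,0,0,0,-0.53],[1.5,0,0,0,-0.53],[1.5,0,0,0,-0.53],[1,0,0,0,-0.53],[0,0,0,0,-0.53]]'; done; python3 loc.py w3
```

```text
t: 4.25
tcp_pos: [0.5548, -0.1, 0.0657]
ee_rot: [2.69, 1.622, 0.001]
contact_force: [0.1, -0.9, -0.2]
grip_width: 0.238
t: 5.25
tcp_pos: [0.5606, -0.0888, 0.0653]
ee_rot: [2.691, 1.622, 0.0]
contact_force: [-0.2, -0.1, 0.5]
grip_width: 0.236
tcp [ 0.5606 -0.0888  0.0653] yaw 1.085 grip 0.236 t 5.25 tilt [ 0. -0. -1.]
```

View pics/w3.png

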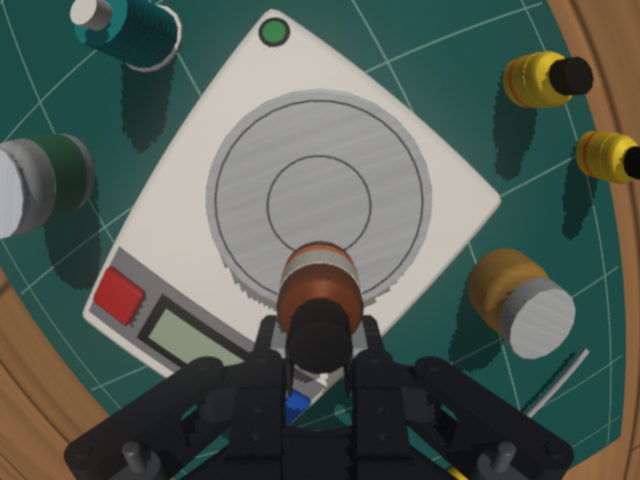

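```bash
cat > m.py <<'E'
from h import *
import sys
# args: name, pan groove l r t b pix ; bottle front foot pixel
n=sys.argv[1];g=eval(sys.argv[2]);f=eval(sys.argv[3])
M=np.load(f"pics/{n}.npy");T=M@np.linalg.inv(camera_info("wrist")["T_tool_cam"])
tl=lambda p,z:(np.linalg.inv(T)@[*at("wrist",*p,z,M),z,1])[:2]*1000
a=np.array([tl(p,.06) for p in g]);x=np.linalg.lstsq(np.c_[2*a,np.ones(len(a))],(a**2).sum(1),rcond=None)[0]
print("pan in tool mm",x[:2].round(1),"r",np.sqrt(x[2]+x[:2]@x[:2]).round(1))
print("known pan",(np.linalg.inv(T)@[.5838,-.0447,.06,1])[:2]*1000)
b=tl(f,.065);print("bottle front",b.round(1),"centre x",b[0]-15)
E
python3 m.py w3 '[(268,205),(371,205),(319,155),(319,253)]' '(318,241)'
```

```text
pan in tool mm [51.5  0.3] r 20.8
known pan [49.88789757 -0.06297477]
bottle front [37.8 -0.3] centre x 22.837290911239357
```

```bash
python3 -m creep '[[0.8,0,0,0,-0.53],[1.5,0,0,0,-0.53],[1.5,0,0,0,-0.53],[1.5,0,0,0,-0.53],[1.5,0,0,0,-0.53],[1.5,0,0,0,-0.53],[1.5,0,0,0,-0.53],[1.5,0,0,0,-0.53],[1.5,0,0,0,-0.53],[1.5,0,0,0,-0.53]]' && python3 -m creep '[[1.5,0,0,0,-0.53],[1.5,0,0,0,-0.53],[1.5,0,0,0,-0.53],[1.5,0,0,0,-0.53],[1.5,0,0,0,-0.53],[1,0,0,0,-0.53],[0.7,0,0,0,-0.53],[0.4,0,0,0,-0.53],[0,0,0,0,-0.53],[0,0,0,0,-0.53]]'; python3 loc.py w4
```

```text
t: 6.3
tcp_pos: [0.5672, -0.0762, 0.0653]
ee_rot: [-2.691, -1.622, 0.0]
contact_force: [-0.0, -1.0, -0.4]
grip_width: 0.235
t: 7.3
tcp_pos: [0.5716, -0.0678, 0.0653]
ee_rot: [-2.691, -1.622, -0.0]
contact_force: [0.0, 0.3, 0.5]
grip_width: 0.236
tcp [ 0.5716 -0.0678  0.0653] yaw 1.0848 grip 0.236 t 7.3 tilt [ 0.  0. -1.]
```

View pics/w4.png

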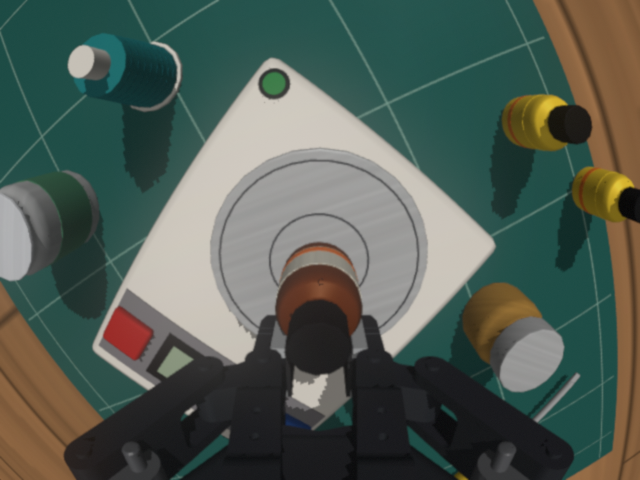

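Bottle front foot at ~(318,242); inner groove spans 270–369 at row 258, top at row 213.

```bash
python3 m.py w4 '[(270,258),(369,258),(319,213)]' '(318,242)'; python3 m.py w4 '[(219.5,252),(419.5,252),(319,160)]' '(318,242)'; python3 m.py w4 '[(211,247),(427.5,247),(319,149)]' '(318,242)'
```

```text
pan in tool mm [27.1  0.3] r 21.2
known pan [ 2.60905648e+01 -1.12403094e-02]
bottle front [37.4 -0.3] centre x 22.421994067300155
pan in tool mm [26.4  0.3] r 43.6
known pan [ 2.60905648e+01 -1.12403094e-02]
bottle front [37.4 -0.3] centre x 22.421994067300155
pan in tool mm [27.1  0.2] r 47.3
known pan [ 2.60905648e+01 -1.12403094e-02]
bottle front [37.4 -0.3] centre x 22.421994067300155
```

```bash
python3 -m creep '[[0.8,0,0,0,-0.53],[1,0,0,0,-0.53],[1,0,0,0,-0.53],[1,0,0,0,-0.53],[0.5,0,0,0,-0.53],[0,0,0,0,-0.53],[-1,0,0,0,-0.53],[-3,0,0,0,-0.53],[-8,0,0,0,-0.53],[-12,0,0,0,-0.53]]' && python3 -m creep '[[-15,0,0,0,-0.53],[-12,0,0,0,-0.53],[-4,0,-4,0,-0.53],[0,0,-20,0,-0.53],[0,0,-30,0,-0.53],[0,0,-20,0,-0.53],[0,0,-10,0,-1],[0,0,0,0,-1],[0,0,0,0,-1],[0,0,0,0,-1]]'; python3 loc.py w5
```

```text
t: 8.35
tcp_pos: [0.5621, -0.0856, 0.0653]
ee_rot: [2.69, 1.623, -0.0]
contact_force: [0.3, -0.2, -0.1]
grip_width: 0.235
t: 9.35
tcp_pos: [0.547, -0.1123, 0.148]
ee_rot: [-2.689, -1.621, 0.002]
contact_force: [0.3, -0.7, -0.4]
grip_width: -0.0
tcp [ 0.547  -0.1123  0.148 ] yaw 1.0848 grip -0.0 t 9.35 tilt [-0.002  0.001 -1.   ]
```

View pics/w5.png

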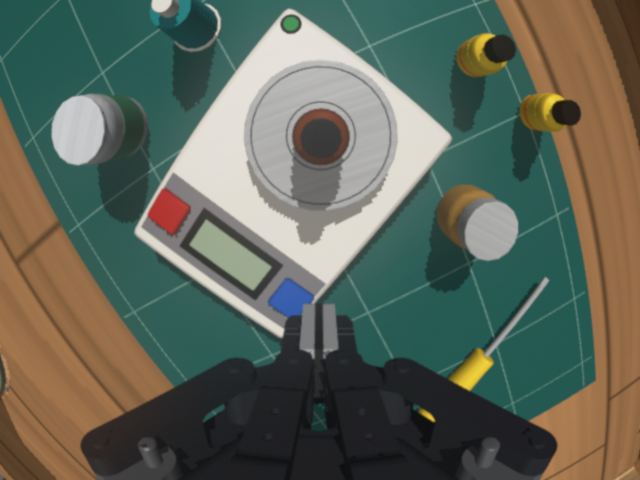

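The bottle stands upright inside the inner groove: groove 285–356 × 102–170, cap ~(322,139).

```bash
python3 - <<'E'
from h import *
M=np.load("pics/w5.npy")
def fit(g):
    a=np.array([at("wrist",*p,.06,M) for p in g]);x=np.linalg.lstsq(np.c_[2*a,np.ones(len(a))],(a**2).sum(1),rcond=None)[0];return x[:2].round(4)
print("groove",fit([(285,136),(355.5,136),(320.5,102),(320.5,170)]),"outer",fit([(244.5,134),(397,134),(320,61),(320,209)]))
print("cap",at("wrist",322,139,.12,M).round(4))
im=cv2.imread("pics/w5.png");g=cv2.cvtColor(im,cv2.COLOR_BGR2GRAY)
m=(g<50).astype(np.uint8);m[:100]=0;m[160:]=0;m[:,:295]=0;m[:,350:]=0
n,l,st,c=cv2.connectedComponentsWithStats(m);i=1+st[1:,4].argmax();print("cap blob",c[i],st[i],at("wrist",*c[i],.12,M).round(4))
hsv=cv2.cvtColor(im,cv2.COLOR_BGR2HSV);m=cv2.inRange(hsv,(105,150,100),(125,255,255));n,l,st,c=cv2.connectedComponentsWithStats(m);i=1+st[1:,4].argmax();print("blue",c[i],at("wrist",*c[i],.049,M).round(4))
im=cv2.cvtColor(capture("top"),cv2.COLOR_RGB2BGR);cv2.imwrite("pics/t5.png",im)
T=M@np.linalg.inv(camera_info("wrist")["T_tool_cam"]);print("key in tool",(np.linalg.inv(T)@[.5097,-.1373,.049,1])[:3]*1000)
E
```

```text
groove [ 0.5838 -0.0442] outer [ 0.5844 -0.0439]
cap [ 0.5845 -0.0443]Traceback (most recent call last):
  File "<stdin>", line 9, in <module>
ValueError: attempt to get argmax of an empty sequence
```

Bottle within ~1 mm of the pan's centre (two references). Now the tare key: tool shift about x −39.5, y −21.3.

```bash
python3 -m creep '[[-10,-5.3,0,0,-1],[-20,-10.7,0,0,-1],[-9.5,-5.3,0,0,-1],[0,0,20,0,-1],[0,0,30,0,-1],[0,0,25,0,-1],[0,0,12,0,-1],[0,0,6,0,-1],[0,0,0,0,-1],[0,0,0,0,-1]]'; python3 loc.py w6; python3 - <<'E'
from h import *
im=cv2.cvtColor(capture("scene"),cv2.COLOR_RGB2BGR);cv2.imwrite("pics/s6.png",cv2.resize(im[120:320,160:400],None,fx=3,fy=3,interpolation=cv2.INTER_CUBIC))
E
```

```text
t: 10.4
tcp_pos: [0.5114, -0.138, 0.0571]
ee_rot: [2.69, 1.621, 0.001]
contact_force: [2.2, -0.3, 0.0]
grip_width: 0.003
tcp [ 0.5114 -0.138   0.0571] yaw 1.0848 grip 0.003 t 10.4 tilt [ 0.001 -0.001 -1.   ]
```

View pics/s6.png

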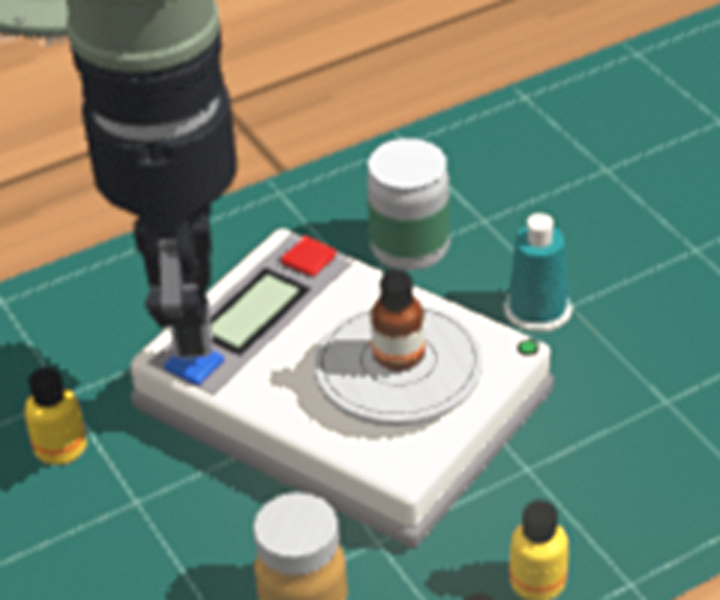

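The shut fingers hang over the blue key and the bottle stands centred. Press down in small steps.

```bash
python3 -m creep '[[0,0,4,0,-1],[0,0,3,0,-1],[0,0,1,0,-1],[0,0,1,0,-1],[0,0,1,0,-1],[0,0,0.5,0,-1],[0,0,0,0,-1],[0,0,0,0,-1]]'
```

```text
t: 11.3
tcp_pos: [0.5108, -0.1377, 0.046]
ee_rot: [2.69, 1.622, 0.0]
contact_force: [-0.4, 1.0, 4.7]
grip_width: -0.001
```

```bash
python3 -m creep '[[0,0,0.5,0,-1],[0,0,0.5,0,-1],[0,0,0,0,-1],[0,0,0,0,-1]]'
```

```text
t: 11.7
tcp_pos: [0.5108, -0.1377, 0.0458]
ee_rot: [2.69, 1.621, 0.001]
contact_force: [-2.4, 1.2, 12.2]
grip_width: -0.003
```

Force rose to 12 N while z stalled at 45.8 mm: the key is on its stop. Release and check.

```bash
python3 -m creep '[[0,0,-3,0,-1],[0,0,-5,0,-1],[0,0,-20,0,-1],[0,0,-30,0,-1],[0,0,-30,0,-1],[0,0,-15,0,-1],[0,0,0,0,-1],[0,0,0,0,-1],[0,0,0,0,-1]]'; python3 loc.py w7
```

```text
t: 12.6
tcp_pos: [0.5097, -0.1372, 0.1464]
ee_rot: [-2.689, -1.621, 0.002]
contact_force: [0.3, 0.6, -0.3]
grip_width: 0.004
tcp [ 0.5097 -0.1372  0.1464] yaw 1.0848 grip 0.004 t 12.6 tilt [-0.002  0.001 -1.   ]
```

View pics/w7.png

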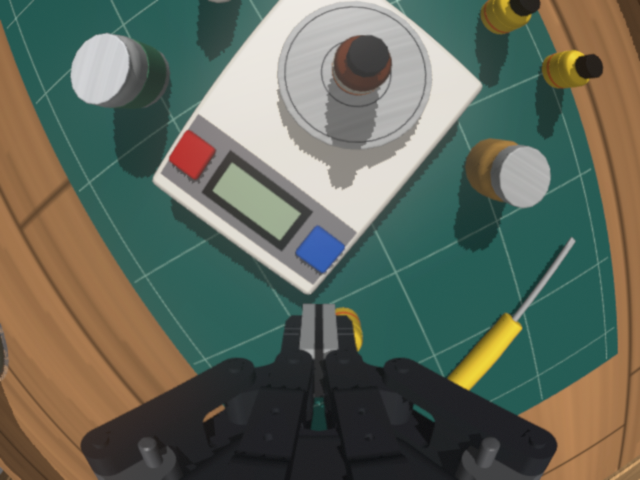

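Bottle upright inside the groove (cap ~(368,55), groove 321–391 around (356,72)), both keys look up, neighbours in place.

```bash
python3 - <<'E'
from h import *
M=np.load("pics/w7.npy");print("cap",at("wrist",368,56,.12,M).round(4),"groove",at("wrist",356,72,.06,M).round(4))
hand_in()
E
```

```text
cap [ 0.5833 -0.0444] groove [ 0.5842 -0.0435]
the job is handed in; nothing more can be done
```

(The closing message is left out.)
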